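# Hold the sample cell in the beam of the optical tester

### The arm

A 6-joint arm with a two-finger parallel gripper is mounted at the origin on the work surface. World frame = base frame: x ahead of the robot, y to its left, z up, the work surface at z = 0. Lengths are in m, angles in rad, forces in N, time in s.
With the tool pointing down it reaches from about 0.375 to 0.9 m from the base axis. Payload 3.1 kg.
Tool frame: the origin (TCP) lies at the centre of the arm's flange, where the gripper is bolted on; the fingertips stand 182 mm ahead of it and the grasp point (between the pads) lies 164 mm ahead of it; z points along the fingers, y is the line along which they close (so a half turn about z gives the same grasp; the last joint's range is limited). The gripper opens to 87 mm and grips with 3 to 60 N. Pads are 19 mm wide; open, the fingers measure 117 mm over their backs; the gripper's body (75 mm by 190 mm) begins 51 mm behind the grasp point.
Start: joints at [1.014, 0.527, 1.433, -0, 1.181, -0.178], TCP at [0.231, 0.581, 0.405] pointing down, gripper open.
Joint ranges: [-3.08, 3.08], [-0.75, 2.2], [0.22, 2.44], [-1.43, 4.57], [0, 2.65], [-2.85, 2.85]. Speed limits (rad/s): [2.79, 2.79, 3.14, 3.14, 3.14, 3.14].

### API

Orientations are given as a unit quaternion [x, y, z, w].
In Python, from rig import * gives the robot as it stands.
- The arm moves only by the tool move_arm, never from a script. Its argument "commands" is a list that holds one entry, the list of rows, each a list of 6 numbers: the shift along the tool's x, y, z in units of 40 mm (1.0 is 40 mm), then the turn, a rotation vector about the tool's x, y, z in rad. A call has 1 to 12 rows; each row is the pose to reach, as a shift and turn from the pose commanded when the call began, along the tool's axes at that moment; what a row does not reach only later rows make up. A row lasts 1/8 s, in which the tool goes at most 62.5 mm and 10.7 degrees, less where a joint would pass 70% of its speed; a pose out of reach is approached as far as the arm can. A call with a gripper value outside its range is refused whole. "claw" is the closure, from -1 (fully open) to 1 (shut), so that 0 is half open, set as the call begins (left out, the last holds). The fingers move at their own pace and stop on an object; "squeeze" is the grip in N (left out, the last holds). Time passes only in rows, so rows that repeat a pose let the fingers close. It gives the time, the measured TCP pose, the force, the opening and the grip force at its end, in the units of the state.
- get_obs(): the state, without advancing time (a new reading comes with each control period).
- camera(name): name is "side" or "top" or "wrist"; returns a dict with "pixels" (480x640x3 uint8, blue, green, red), "range_z" (480x640 float32, m along the optical axis (not along the pixel's ray), 0 where there is no reading), "camera_matrix" (3x3 intrinsics, pixels), "extrinsics" (4x4, takes a point from world to camera coordinates). Camera axes: x right, y up, looking along -z (the intrinsics and any distortion apply to the point x, -y, -z); pixel columns grow to the right and rows downward; lengths in m; the calibration is good to about 2 mm. A picture is of the moment at which its call begins.
- hand_in(): hands the job in; it is judged then, once.
The state is a dict: "time": time; "q": joint angles; "joint_velocities": joint speeds; "joint_torque": joint torques, N m; "position": TCP position; "tool_rot": TCP orientation; "ft_force": force on the tool from outside, world axes, zero at the start; "moment": the same for the moment, N m; "grip_width": finger opening in m; "grip_force": force on a finger pad.
Only numpy, scipy, OpenCV 4.12 (cv2) and the standard library are available. Lean on these libraries where they do the work, as an engineer would, in place of code of your own. Each camera call takes 0.05 s, during which the arm holds its last target. There are 200 camera calls.

### The job

Slide the loose receiver block along the tester's plate, without lifting it, until it sits square and flush in the fence corner facing the lamp block. Then pick up the taller of the two sample cells by its two frosted faces only, never touching the clear faces, keep it upright, and hold it in the air in the light path midway between the lamp block and the front of the receiver's foot, with the beam passing straight through the middle of its clear faces. Finish while still holding it there, and leave everything else on the bench where it is.

Things in the scene. Friction and masses are not known exactly. Their poses are not given: they have to be found in the camera images.
- plate: Beam tester, fixed: aluminium plate 110 (x) x 260 (y) x 8 mm thick; origin at the centre of its underside, on the bench. Two dark steel fence strips, 10 mm thick, 16 mm above the plate's top, make the corner: end fence with inner face at y = -120 mm (across the whole plate), side fence with inner face at x = +45 mm (y -120..-35 mm). The black lamp block stands at the other (+y) end.
- lamp_lens (a point): Centre of the lamp's lens, in the face of the fixed black lamp block that looks to the receiver: plate frame (+20, +80, +54) mm. The block fills x -5..+45, y +80..+130 mm, its top 70 mm above the bench. The beam runs from here along the plate's -y. Axes are the plate's.
- seat (a point): Point fixed on the plate where the middle of the receiver's foot (receiver_mid) lies when the receiver is home in the fence corner: plate frame (+20, -80, +22) mm; axes are the plate's.
- beam_mid (a point): Point fixed on the plate, in the light beam midway between the lamp face and the front of the receiver's foot when the receiver is home: plate frame (+20, +20, +54) mm; its y axis is the beam, axes as the plate's.
- receiver: Loose receiver block, about 0.35 kg, on the plate; origin at the centre of its underside. Aluminium foot 50 (x) x 80 (y) x 28 mm high; on its back half (y -40..0) a black head 50 x 40 mm, top 60 mm above the underside; the front half (y 0..+40) is a bare low step. The head's lens looks along +y, to the lamp. Home, its y = -40 end lies on the end fence, its x = +25 side on the side fence.
- receiver_mid (a point): Centre of the receiver's foot, 14 mm above its underside; axes are the receiver's. It starts 15 to 30 mm short of the side fence and 15 to 38 mm short of the end fence, turned by up to 0.3 rad. Plate and fences are smooth: it slides on them with a friction coefficient of about 0.25.
- cell_mid (a point): Centre of the taller sample cell, half-way up (30 mm above its underside): closed upright block 30 (x) x 20 (y) x 60 (z) mm, 34 mm in x over its clear windows, about 0.07 kg, grey cap on top; z is up. The two broad whitish frosted faces look along its +y and -y (20 mm apart, to be gripped); light goes through it along its x.
- cell_clear: The two clear windows of the taller cell, 15 mm wide and 50 mm high, standing 2 mm proud of its narrow faces at x = +-15 mm; not to be touched. Origin at the centre of the cell's underside, axes as the cell's.
- cell: The taller sample cell itself, loose; origin at the centre of its underside, axes as for cell_mid. It starts upright on a black rubber mat 75 x 75 mm, 4 mm thick, to the left or right of the tester.
- short_cell: Bystander: a like cell only 34 mm high, on the other rubber mat. Origin at the centre of its underside.
- shell_a: Bystander: open white detector shell, 100 mm across, 26 mm high, with a green board in it. Origin under its centre.
- shell_b: Bystander: open white detector shell, 100 mm across, 26 mm high, without a board. Origin under its centre.
- glue: Bystander: white glue bottle, 44 mm across, 110 mm high. Origin under its centre.
- screwdriver: Bystander: screwdriver 160 mm long, lying on the bench.
- jar: Bystander: jar 52 mm across, 60 mm high. Origin under its centre.

How it is judged:
By the outcome, as a careful person would: the job done as asked, in the order asked, and still so for the second after the job is handed in, while the arm keeps its last pose, push and grip.
It also fails if it takes over 72 s, if anything falls off the work surface, if the arm or the gripper's body presses on something with over 40 N, if the wrist force passes 120 N, or if a joint passes its speed limit or range.

## Working session

There is one attempt and no reset: what is moved stays moved. The work goes in short steps, Python scripts to look and compute and a tool call to move; the robot and the scene stay as the last step left them, time stands still between calls to the robot, and variables do not carry over. Pictures are saved under pics/ and viewed, at most 10 in all, crops included, and the job is handed in when it is done.

Besides the shell and the picture viewer there is one more tool, called after ">>>" by a JSON object that holds its "op" and its "data", one argument or row to a line. move_arm: Moves the arm, as the interface text tells. Its arguments: {"type":"object","properties":{"commands":{"type":"array","items":{"type":"array","items":{"type":"array","items":{"type":"number"}}}},"claw":{"type":"number"},"squeeze":{"type":"number"}},"required":["commands"]}

```bash
ls; mkdir -p pics
cat > h.py <<'E'
import numpy as np, cv2
from rig import *
def world(c,zimg=None):
    "per-pixel world points from range"
    K=c["camera_matrix"];E=c["extrinsics"];d=c["range_z"]
    v,u=np.mgrid[0:480,0:640]
    P=np.stack([(u-K[0,2])/K[0,0]*d,-(v-K[1,2])/K[1,1]*d,-d],-1)
    W=(P-E[:3,3])@E[:3,:3]
    W[d==0]=np.nan
    return W
def ray(c,u,v,z):
    K=c["camera_matrix"];E=c["extrinsics"]
    r=np.array([(u-K[0,2])/K[0,0],-(v-K[1,2])/K[1,1],-1])@E[:3,:3]
    o=-E[:3,:3].T@E[:3,3]
    return o+r*(z-o[2])/r[2]
E
python3 - <<'E'
from h import *
print(get_obs())
for n in ["top","side","wrist"]:
    c=camera(n); cv2.imwrite(f"pics/{n}0.png",c["pixels"]); np.savez(f"/tmp/{n}0.npz",**c)
    print(n,c.keys(),c["camera_matrix"].tolist(), (-c["extrinsics"][:3,:3].T@c["extrinsics"][:3,3]).round(3))
E
```

```text
pics
{'time': 0.0, 'q': array([ 1.01354591e+00,  5.28489395e-01,  1.43386199e+00, -3.20691726e-05,
        1.18136789e+00, -1.78498856e-01]), 'joint_velocities': array([-1.68374548e-03, -7.65437667e-04,  9.21254147e-04,  3.91744062e-06,
        1.41208781e-03, -1.09403718e-03]), 'joint_torque': array([-2.13238700e-04, -4.40053868e+01, -1.76593155e+01,  6.33243145e-02,
        5.83922176e-02, -1.75244518e-04]), 'position': array([0.23090201, 0.58043508, 0.40376975]), 'tool_rot': array([ 1.88239772e-01,  9.82122527e-01, -9.97503649e-04, -3.68567207e-04]), 'ft_force': array([-0.49052019,  0.47914791, -0.59032621]), 'moment': array([ 0.00989271,  0.0084076 , -0.02004831]), 'grip_force': 0.0, 'grip_width': 0.08718460834052158}
top dict_keys(['pixels', 'range_z', 'camera_matrix', 'extrinsics']) [[447.36828335058715, 0.0, 320.2402964454534], [0.0, 447.36828335058715, 229.72843746268677], [0.0, 0.0, 1.0]] [ 0.45  -0.048  1.072]
side dict_keys(['pixels', 'range_z', 'camera_matrix', 'extrinsics']) [[552.5153931044215, 0.0, 320.1663108752022], [0.0, 552.5153931044215, 238.3943096237107], [0.0, 0.0, 1.0]] [0.329 0.612 0.94 ]
wrist dict_keys(['pixels', 'range_z', 'camera_matrix', 'extrinsics']) [[346.5291106191361, 0.0, 319.9473506702996], [0.0, 346.5291106191361, 234.96316751681766], [0.0, 0.0, 1.0]] [0.162 0.607 0.383]
```

View pics/top0.png

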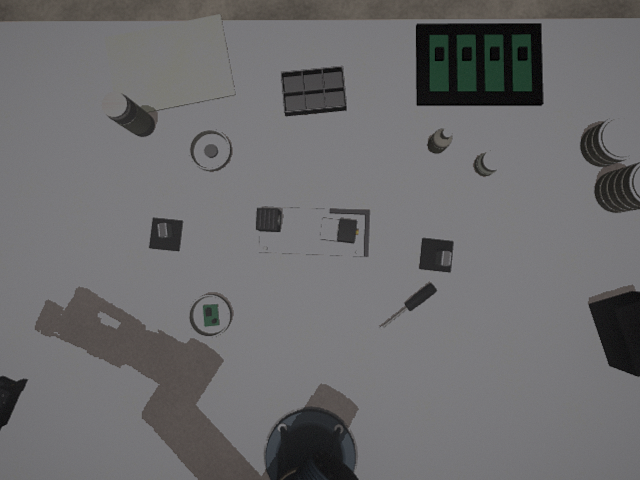

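View pics/side0.png

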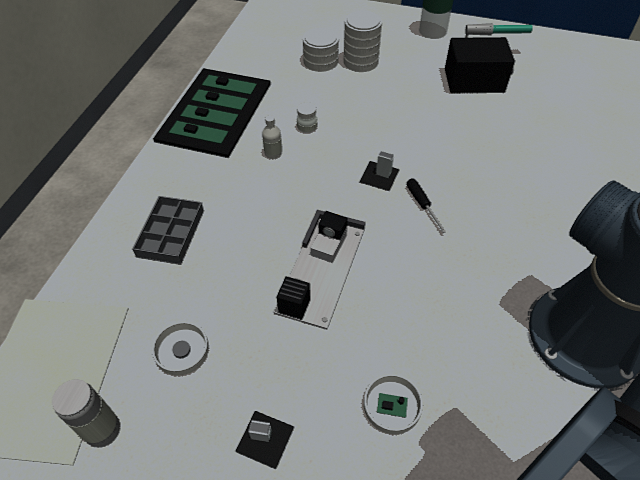

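The top view shows +x up and +y left. The plate is at about (260-369, 207-257), with the lamp at its left (269,219), the receiver at (340,230) and the fence corner at upper right. The side view shows the taller cell on the right-hand mat, top image (446,258). Next I'll measure by height.

Run:
```python
from h import *
def rect(W,m,name):
    P=W[m][:,:2]
    if len(P)<8: print(name,len(P));return
    r=cv2.minAreaRect((P*1000).astype(np.float32))
    print(name,len(P),"c",np.round(r[0],1),"size",np.round(r[1],1),"ang",round(r[2],2),"z",np.median(W[m][:,2]).round(4))
for n in ["top","side"]:
    c=dict(np.load(f"/tmp/{n}0.npz")); W=world(c); X,Y,Z=np.moveaxis(W,-1,0)
    print(n,"bench z",np.nanmedian(Z))
    reg=(X>.35)&(X<.62)&(Y>-.22)&(Y<.15)
    rect(W,reg&(Z>.004)&(Z<.012),"plate")
    rect(W,reg&(Z>.02)&(Z<.028),"fence")
    rect(W,reg&(Z>.032)&(Z<.040),"foot step")
    rect(W,reg&(Z>.062)&(Z<.075)&(Y<0),"head top")
    rect(W,reg&(Z>.062)&(Z<.076)&(Y>0),"lamp top")
    for nm,cx,cy in [("R",.45,-.35),("L",.45,.32)]:
        g=(abs(X-cx)<.12)&(abs(Y-cy)<.1)
        for a,b in [(.002,.007),(.03,.045),(.055,.07)]: rect(W,g&(Z>a)&(Z<b),f"{nm} {a}-{b}")
c=dict(np.load("/tmp/top0.npz"))["pixels"]
s=np.hstack([cv2.resize(c[195:270,250:380],None,fx=4,fy=4,interpolation=cv2.INTER_CUBIC),cv2.resize(c[225:300,415:485],None,fx=4,fy=4,interpolation=cv2.INTER_CUBIC)])
cv2.imwrite("pics/crop.png",s);print(s.shape)
```

```text
top bench z -0.0005622869259800521
plate 3250 c [483.3 -36.5] size [262.4 373. ] ang 2.12 z 0.0072
fence 357 c [540.1 -36. ] size [228.6 106.7] ang 75.1 z 0.0233
foot step 342 c [530.6  12.5] size [214.1  50.5] ang 82.62 z 0.0352
head top 399 c [518.8 -80.9] size [42.7 49.8] ang 83.42 z 0.067
lamp top 485 c [543.3  97.8] size [48.4 52.6] ang 0.62 z 0.0673
R 0.002-0.007 1041 c [ 450.3 -350.3] size [198.8 239.3] ang 89.68 z 0.0031
R 0.03-0.045 25 c [ 457.2 -294.8] size [32.2  7.2] ang 6.16 z 0.0378
R 0.055-0.07 144 c [ 458.2 -303.8] size [21.2 33.8] ang 84.68 z 0.0627
L 0.002-0.007 1157 c [449.5 320.2] size [238.9 199.4] ang 0.0 z 0.0033
L 0.03-0.045 133 c [445.  298.2] size [212.5  29.7] ang 33.76 z 0.0364
L 0.055-0.07 0
side bench z 0.0012377784879808497
plate 3816 c [485. -35.] size [270.  369.7] ang 0.01 z 0.0084
fence 442 c [518.6  -4.1] size [265.  110.2] ang 87.81 z 0.0244
foot step 498 c [528.6  14.1] size [229.2  51.2] ang 82.44 z 0.0366
head top 428 c [516.5 -80.9] size [49.1 50.2] ang 83.16 z 0.0686
lamp top 660 c [541.1  99.7] size [54.6 50.5] ang 88.13 z 0.0689
R 0.002-0.007 2044 c [ 450.1 -349.9] size [239.9 199.6] ang 0.08 z 0.0033
R 0.03-0.045 79 c [ 416.5 -286.2] size [ 28.8 114.7] ang 69.05 z 0.0377
R 0.055-0.07 136 c [ 455.2 -301. ] size [25.6 33.2] ang 82.1 z 0.0639
L 0.002-0.007 4053 c [449.8 319.6] size [240.1 199.5] ang 0.34 z 0.0033
L 0.03-0.045 278 c [436.  324.5] size [205.9  24.2] ang 17.04 z 0.0377
L 0.055-0.07 0
(300, 800, 3)
```

View pics/crop.png

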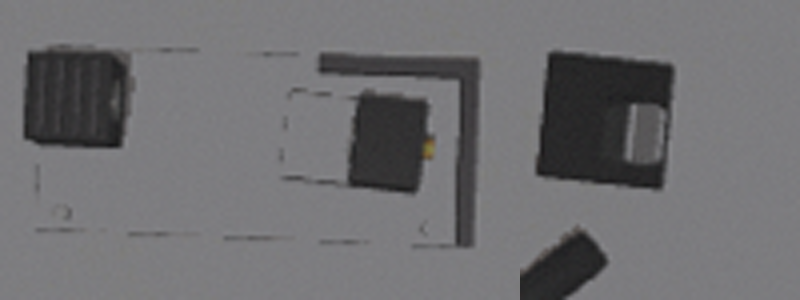

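The crop shows the plate turned a couple of degrees, the receiver turned about 5° more, and the cell's long side roughly along world x. I'll hover the wrist camera over the plate to measure from near.

```bash
cat >> h.py <<'E'
from scipy.spatial.transform import Rotation as R
def pose(): 
    o=get_obs(); return np.array(o["position"]),R.from_quat(o["tool_rot"]),o
def go(x,y,z,yawdeg):
    "row towards TCP x,y,z (m), tool y at yawdeg in world, tool straight down"
    p,r,o=pose(); a=np.deg2rad(yawdeg)
    ty=np.array([np.cos(a),np.sin(a),0]); tz=np.array([0,0,-1.]); tx=np.cross(ty,tz)
    t=R.from_matrix(np.stack([tx,ty,tz],1))
    print("row",(r.inv().apply(np.array([x,y,z])-p)/.04).round(3),(r.inv()*t).as_rotvec().round(4),"t",round(o["time"],2),"from",p.round(4))
E
python3 -c "
from h import *
go(.48,-.10,.405,0)"
```

```text
row [-1.2075e+01 -1.3504e+01 -7.0000e-03] [-1.600e-03  7.000e-04  1.192e+00] t 0.15 from [0.231  0.5805 0.404 ]
```

>>> {"op": "move_arm", "data": {
  "commands": [
    [[-12.075,-13.504,-0.03,-0.0016,0.0007,1.192],[-12.075,-13.504,-0.03,-0.0016,0.0007,1.192],[-12.075,-13.504,-0.03,-0.0016,0.0007,1.192],[-12.075,-13.504,-0.03,-0.0016,0.0007,1.192],[-12.075,-13.504,-0.03,-0.0016,0.0007,1.192],[-12.075,-13.504,-0.03,-0.0016,0.0007,1.192],[-12.075,-13.504,-0.03,-0.0016,0.0007,1.192],[-12.075,-13.504,-0.03,-0.0016,0.0007,1.192],[-12.075,-13.504,-0.03,-0.0016,0.0007,1.192],[-12.075,-13.504,-0.03,-0.0016,0.0007,1.192],[-12.075,-13.504,-0.03,-0.0016,0.0007,1.192],[-12.075,-13.504,-0.03,-0.0016,0.0007,1.192]]
  ],
  "claw": 0.5
}}

```text
time: 1.65
position: [0.4809, -0.1029, 0.406]
tool_rot: [0.708, 0.706, 0.001, 0.0]
ft_force: [0.2, -0.1, -0.1]
grip_width: 0.0221
grip_force: 0.0
```

Run:
```python
from h import *
p,r,o=pose();print(o["time"],p,o["tool_rot"],o["grip_width"])
c=camera("wrist");np.savez("/tmp/w1.npz",**c);cv2.imwrite("pics/w1.png",c["pixels"])
W=world(c);print(W[240,320])
```

```text
1.65 [ 0.480933   -0.10287476  0.40596491] [7.08072738e-01 7.06138757e-01 9.21267766e-04 4.52233666e-04] 0.022092590670246933
[ 0.48234176 -0.14361512 -0.00072164]
```

View pics/w1.png

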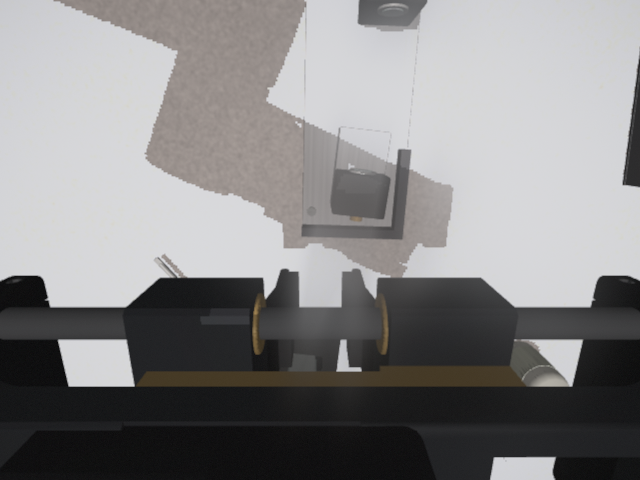

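The wrist view shows the plate edge at u≈304, the end fence at v≈231, the side fence at u≈402 and the receiver at (360,175). I'll fit edges from the depth classes.

```bash
cat >> h.py <<'E'
def fitrect(W,m,name):
    m=m.astype(np.uint8); n,l,s,_=cv2.connectedComponentsWithStats(m)
    if n<2: print(name,"none");return
    k=1+np.argmax(s[1:,4]); P=(W[l==k][:,:2]*1000).astype(np.float32)
    r=cv2.minAreaRect(P); print(name,len(P),"c",np.round(r[0],1),"size",np.round(r[1],1),"ang",round(r[2],2),"z",np.median(W[l==k][:,2]).round(4))
    return l==k
def survey(c):
    W=world(c); X,Y,Z=np.moveaxis(W,-1,0)
    reg=(X>.44)&(X<.61)&(Y>-.19)&(Y<.16)
    fe=fitrect(W,reg&(abs(Z-.024)<.004)&(Y<-.02)&(c["pixels"].max(-1)<130),"fence")
    if fe is not None:
        px,py=X[fe]*1000,Y[fe]*1000
        # corner legs: side fence = far from end, end fence = far from side
        ymin=np.percentile(py,1); xmax=np.percentile(px,99)
        s=py>ymin+25; e=px<xmax-25
        ks=np.polyfit(py[s],px[s],1); ke=np.polyfit(px[e],py[e],1)
        print(" side leg centreline x=",ks.round(4),"end leg centreline y=",ke.round(4), "deg",np.degrees(np.arctan([-ks[0],ke[0]])).round(2))
    fitrect(W,reg&(abs(Z-.036)<.004)&(Y<.03)&(c["pixels"].min(-1)>90),"step")
    fitrect(W,reg&(abs(Z-.068)<.004)&(Y<.02),"head")
    fitrect(W,reg&(abs(Z-.070)<.004)&(Y>.05),"lamp")
    pl=fitrect(W,reg&(abs(Z-.008)<.003),"plate")
E
python3 - <<'E'
from h import *
for n in ["w1","top0","side0"]:
    print(n); survey(dict(np.load(f"/tmp/{n}.npz")))
E
```

```text
w1
fence 1783 c [518.  -86.5] size [ 94.1 109.9] ang 88.03 z 0.0234
 side leg centreline x= [2.920000e-02 5.699245e+02] end leg centreline y= [-3.49000e-02 -1.09939e+02] deg [-1.67 -2.  ]
step 2082 c [524.  -40.8] size [40.3 50.2] ang 83.81 z 0.0354
head 2338 c [519.6 -79.5] size [42.2 50. ] ang 83.43 z 0.0673
lamp 172 c [543.7  75.2] size [ 4.5 48.5] ang 89.84 z 0.067
plate 17095 c [520.3 -13.4] size [220.9 110.3] ang 88.05 z 0.0074
top0
fence 344 c [517.1 -88.4] size [ 93.7 109.6] ang 87.88 z 0.0233
 side leg centreline x= [3.040000e-02 5.695454e+02] end leg centreline y= [-3.350000e-02 -1.129101e+02] deg [-1.74 -1.92]
step 325 c [523.2 -41.8] size [38.3 49.4] ang 83.62 z 0.0352
head 380 c [518.9 -81. ] size [42.7 49.7] ang 83.97 z 0.0671
lamp 365 c [543.1  98.5] size [48.1 50.1] ang 0.28 z 0.068
plate 2798 c [520.   -0.8] size [249.9 109.9] ang 88.05 z 0.0075
side0
fence 201 c [564.4 -88.8] size [100.6  17.8] ang 83.27 z 0.0248Traceback (most recent call last):
  File "<stdin>", line 3, in <module>
  File "h.py", line 40, in survey
    ks=np.polyfit(py[s],px[s],1); ke=np.polyfit(px[e],py[e],1)
                                     ~~~~~~~~~~^^^^^^^^^^^^^^^
    raise TypeError("expected non-empty vector for x")
TypeError: expected non-empty vector for x
```

```bash
python3 -c "
from h import *
go(.525,.008,.26,-1.95);go(.525,.008,.196,-1.95)"
```

```text
row [2.866 1.024 3.65 ] [0.0054 0.0034 0.0302] t 1.7 from [ 0.4828 -0.1059  0.4062]
row [2.871 1.016 5.25 ] [0.0054 0.0034 0.0302] t 1.7 from [ 0.4828 -0.1059  0.4062]
```

```bash
python3 -c "
from h import *
p,r,o=pose();print(p,o['joint_velocities'].round(4),o['time'])
camera('top');camera('top')
p,r,o=pose();print(p,o['joint_velocities'].round(4),o['time'],o['tool_rot'])"
```

```text
[ 0.48282101 -0.1059497   0.4061915 ] [ 0.0588 -0.0221  0.0322  0.0321 -0.0151  0.0863] 1.7
[ 0.48055358 -0.10153255  0.40568766] [ 0.0446 -0.0219  0.0532  0.0129  0.0171  0.007 ] 1.8 [ 7.08286097e-01  7.05924942e-01  8.62127728e-04 -1.95084962e-04]
```

```bash
python3 -c "
from h import *
for i in range(6): camera('top')
p,r,o=pose();print(p,o['joint_velocities'].round(4),o['time'],o['tool_rot'])
go(.525,.008,.26,-1.95);go(.525,.008,.196,-1.95)"
```

```text
[ 0.4796271  -0.09849927  0.40596181] [-0.003  -0.0005 -0.0073 -0.0012  0.0003 -0.0003] 2.1 [ 7.06476468e-01  7.07735953e-01  7.34554685e-04 -5.31020425e-04]
row [2.654 1.138 3.654] [ 0.0003 -0.0018  0.0358] t 2.1 from [ 0.4796 -0.0985  0.406 ]
row [2.651 1.138 5.254] [ 0.0003 -0.0018  0.0358] t 2.1 from [ 0.4796 -0.0985  0.406 ]
```

>>> {"op": "move_arm", "data": {
  "commands": [
    [[0.7,0.3,0.9,0,0,0.01],[1.6,0.7,2.0,0,0,0.02],[2.4,1.0,3.0,0,-0.001,0.03],[2.652,1.138,3.6,0,-0.001,0.036],[2.652,1.138,4.2,0,-0.001,0.036],[2.652,1.138,4.7,0,-0.001,0.036],[2.652,1.138,5.1,0,-0.001,0.036],[2.652,1.138,5.25,0,-0.001,0.036],[2.652,1.138,5.25,0,-0.001,0.036],[2.652,1.138,5.25,0,-0.001,0.036],[2.652,1.138,5.25,0,-0.001,0.036]]
  ]
}}

```text
time: 3.48
position: [0.526, 0.0065, 0.1968]
tool_rot: [0.72, 0.694, 0.001, 0.001]
ft_force: [0.4, 0.1, 0.5]
grip_width: 0.0216
grip_force: 0.0
```

```bash
python3 -c "
from h import *
p,r,o=pose();print(p,o['joint_velocities'].round(3),o['ft_force'],o['grip_width'],o['time'])
go(.525-.0344*.044,-.036,.196,-1.95)"
```

```text
[0.52600761 0.0064531  0.19678941] [-0.001 -0.     0.003 -0.    -0.    -0.002] [0.39746469 0.08682968 0.4835109 ] 0.021617351324278777 3.475
row [-1.063 -0.025  0.019] [ 0.0022 -0.0002 -0.0021] t 3.48 from [0.526  0.0065 0.1968]
```

>>> {"op": "move_arm", "data": {
  "commands": [
    [[-0.08,0,0,0,0,0],[-0.16,0,0,0,0,0],[-0.24,0,0,0,0,0],[-0.32,0,0,0,0,0],[-0.4,0,0,0,0,0],[-0.48,0,0,0,0,0],[-0.56,0,0,0,0,0],[-0.64,0,0,0,0,0],[-0.72,0,0,0,0,0],[-0.79,0,0,0,0,0],[-0.85,0,0,0,0,0],[-0.9,0,0,0,0,0]]
  ]
}}

```text
time: 4.97
position: [0.5245, -0.0296, 0.1961]
tool_rot: [0.72, 0.694, 0.0, 0.0]
ft_force: [0.7, 1.1, 0.0]
grip_width: 0.0218
grip_force: 0.6
```

```bash
python3 -c "
from h import *
p,r,o=pose();print(p,o['ft_force'],o['moment'])
c=camera('top');survey(c)"
```

```text
[ 0.52453514 -0.02959614  0.19610342] [0.70124051 1.06686202 0.03328669] [ 0.13108255  0.06283294 -0.02656647]
fence 195 c [ 516.  -127.3] size [110.5  18.9] ang 1.6 z 0.0233Traceback (most recent call last):
  File "<string>", line 4, in <module>
    c=camera('top');survey(c)
                    ~~~~~~^^^
  File "h.py", line 40, in survey
    ks=np.polyfit(py[s],px[s],1); ke=np.polyfit(px[e],py[e],1)
    raise TypeError("expected non-empty vector for x")
TypeError: expected non-empty vector for x
```

>>> {"op": "move_arm", "data": {
  "commands": [
    [[-0.03,0,0,0,0,0],[-0.06,0,0,0,0,0],[-0.09,0,0,0,0,0],[-0.12,0,0,0,0,0],[-0.15,0,0,0,0,0],[-0.17,0,0,0,0,0],[-0.17,0,0,0,0,0]]
  ]
}}

```text
time: 5.9
position: [0.5242, -0.0336, 0.1962]
tool_rot: [0.72, 0.694, 0.002, -0.001]
ft_force: [2.4, 15.6, 1.7]
grip_width: 0.022
grip_force: 7.7
```

>>> {"op": "move_arm", "data": {
  "commands": [
    [[0.4,0,0,0,0,0],[0.6,0,0,0,0,0],[0.6,0,-0.8,0,0,0],[0.6,0,-1.6,0,0,0],[0.6,0,-2.4,0,0,0],[0.6,0,-3.0,0,0,0],[0.6,0,-3.0,0,0,0],[0.6,0,-3.0,0,0,0]]
  ]
}}

```text
time: 6.9
position: [0.5246, -0.0123, 0.3155]
tool_rot: [0.72, 0.694, 0.0, -0.0]
ft_force: [0.3, -0.4, 0.5]
grip_width: 0.0214
grip_force: 0.0
```

```bash
sed -i 's/^        ks=/        if s.sum()<20 or e.sum()<20: return\n        ks=/' h.py; python3 -c "
from h import *
p,r,o=pose();print(p)
c=camera('wrist');survey(c);np.savez('/tmp/w2.npz',**c)
go(.470,-.083,.30,88.05)"
```

```text
[ 0.52461292 -0.01225017  0.31549733]
fence 351 c [568.9 -55.9] size [32.4 10.3] ang 88.02 z 0.0234
row [-1.817 -1.299  0.378] [-5.0000e-04 -1.5000e-03 -1.5728e+00] t 6.95 from [ 0.5246 -0.0123  0.3151]
```

>>> {"op": "move_arm", "data": {
  "commands": [
    [[-0.2,-0.2,0.2,0,0,-0.18],[-0.4,-0.3,0.3,0,0,-0.36],[-0.6,-0.45,0.37,0,0,-0.54],[-0.8,-0.6,0.37,0,0,-0.72],[-1.0,-0.75,0.37,0,0,-0.9],[-1.2,-0.9,0.37,0,0,-1.08],[-1.4,-1.05,0.37,0,0,-1.26],[-1.6,-1.2,0.37,0,0,-1.44],[-1.8,-1.3,0.37,0,0,-1.57],[-1.817,-1.3,0.37,0,0,-1.573],[-1.817,-1.3,0.37,0,0,-1.573],[-1.817,-1.3,0.37,0,0,-1.573]]
  ]
}}

```text
time: 8.45
position: [0.4705, -0.0828, 0.301]
tool_rot: [0.017, 1.0, 0.0, 0.0]
ft_force: [-0.2, 0.9, 0.3]
grip_width: 0.0213
grip_force: 0.0
```

```bash
python3 -c "
from h import *
p,r,o=pose();print(p)
c=camera('wrist');survey(c);cv2.imwrite('pics/w3.png',c['pixels'])
c=camera('side');survey(c)
go(.470,-.083,.196,88.05)"
```

```text
[ 0.47053717 -0.082765    0.30099382]
fence 742 c [ 486.8 -124.7] size [16.9 51.5] ang 89.43 z 0.0234
fence 186 c [565.2 -87.2] size [97.1 11.6] ang 87.5 z 0.0247
row [ 0.016 -0.007  2.629] [0.0005 0.0007 0.0001] t 8.55 from [ 0.4706 -0.0828  0.3012]
```

View pics/w3.png

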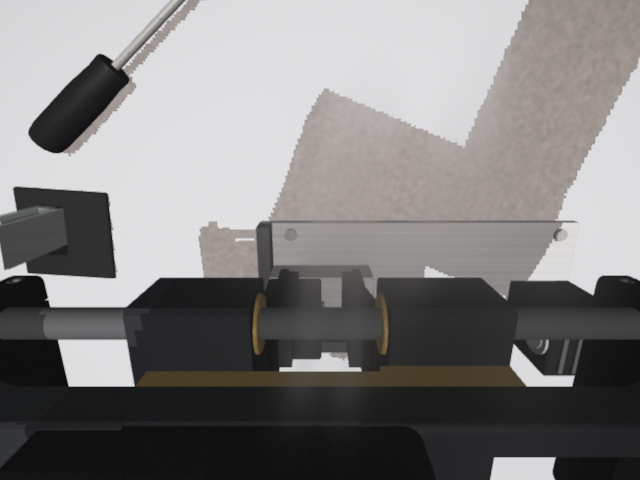

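The wrist view, with up toward the robot, shows the fingers ahead of the receiver's left side at about (320,300) over the clear plate. Going down and pushing +x.

>>> {"op": "move_arm", "data": {
  "commands": [
    [[0.02,0,0.6,0,0,0],[0.02,0,1.2,0,0,0],[0.02,0,1.8,0,0,0],[0.02,0,2.3,0,0,0],[0.02,0,2.63,0,0,0],[0.02,0,2.63,0,0,0],[0.02,0,2.63,0,0,0]]
  ]
}}

```text
time: 9.43
position: [0.47, -0.083, 0.1965]
tool_rot: [0.017, 1.0, 0.0, 0.001]
ft_force: [-0.0, 0.9, -0.2]
grip_width: 0.0216
grip_force: 0.0
```

>>> {"op": "move_arm", "data": {
  "commands": [
    [[-0.08,0,0,0,0,0],[-0.16,0,0,0,0,0],[-0.24,0,0,0,0,0],[-0.32,0,0,0,0,0],[-0.4,0,0,0,0,0],[-0.48,0,0,0,0,0],[-0.56,0,0,0,0,0],[-0.64,0,0,0,0,0],[-0.7,0,0,0,0,0],[-0.75,0,0,0,0,0]]
  ]
}}

```text
time: 10.68
position: [0.4999, -0.084, 0.196]
tool_rot: [0.017, 1.0, 0.0, 0.0]
ft_force: [-0.9, -0.4, -0.8]
grip_width: 0.022
grip_force: 0.5
```

>>> {"op": "move_arm", "data": {
  "commands": [
    [[-0.03,0,0,0,0,0],[-0.06,0,0,0,0,0],[-0.09,0,0,0,0,0],[-0.11,0,0,0,0,0],[-0.11,0,0,0,0,0]]
  ]
}}

```text
time: 11.3
position: [0.5024, -0.084, 0.196]
tool_rot: [0.017, 1.0, 0.001, -0.002]
ft_force: [-6.7, -1.8, 3.1]
grip_width: 0.0212
grip_force: 3.3
```

>>> {"op": "move_arm", "data": {
  "commands": [
    [[-0.03,0,0,0,0,0],[-0.05,0,0,0,0,0],[-0.05,0,0,0,0,0]]
  ]
}}

```text
time: 11.68
position: [0.5031, -0.0839, 0.196]
tool_rot: [0.017, 1.0, 0.001, -0.004]
ft_force: [-10.3, -4.2, 6.0]
grip_width: 0.0217
grip_force: 5.1
```

>>> {"op": "move_arm", "data": {
  "commands": [
    [[0.2,0,0,0,0,0],[0.4,0,0,0,0,0],[0.6,0,-0.6,0,0,0],[0.6,0,-1.5,0,0,0],[0.6,0,-2.6,0,0,0],[0.6,0,-3.2,0,0,0],[0.9,2.0,-3.2,0,0,0],[1.2,3.5,-3.2,0,0,0],[1.2,4.5,-3.2,0,0,0],[1.2,4.5,-3.2,0,0,0],[1.2,4.5,-3.2,0,0,0]]
  ]
}}

```text
time: 13.05
position: [0.4643, 0.0973, 0.3242]
tool_rot: [0.016, 1.0, 0.0, 0.001]
ft_force: [0.3, -0.0, 0.8]
grip_width: 0.0218
grip_force: 0.0
```

```bash
python3 -c "
from h import *
p,r,o=pose();print(p,o['time'])
for n in ['top','side']:
  c=camera(n);survey(c);np.savez(f'/tmp/{n}2.npz',**c)
  x=slice(190,280) if n=='top' else slice(195,335); y=slice(240,400) if n=='top' else slice(260,380)
  cv2.imwrite(f'pics/{n}2.png',cv2.resize(c['pixels'][x,y],None,fx=4,fy=4,interpolation=cv2.INTER_CUBIC))
"
```

```text
[0.46431215 0.09725314 0.3242007 ] 13.05
fence 263 c [517.1 -88.5] size [ 93.9 109.8] ang 87.85 z 0.0234
 side leg centreline x= [3.900000e-03 5.687242e+02] end leg centreline y= [-6.92000e-02 -9.57788e+01] deg [-0.22 -3.96]
step 336 c [537.3 -65.4] size [38.5 49.7] ang 86.83 z 0.0351
head 380 c [ 536.6 -104.8] size [49.9 40.6] ang 0.17 z 0.0672
lamp 278 c [544.5  98.5] size [49.4 47.9] ang 86.37 z 0.068
plate 2135 c [520.4 -17.5] size [216.4 111.4] ang 87.81 z 0.0075
fence 94 c [561.2 -72.9] size [22.6 67. ] ang 2.07 z 0.0244
```

View pics/top2.png

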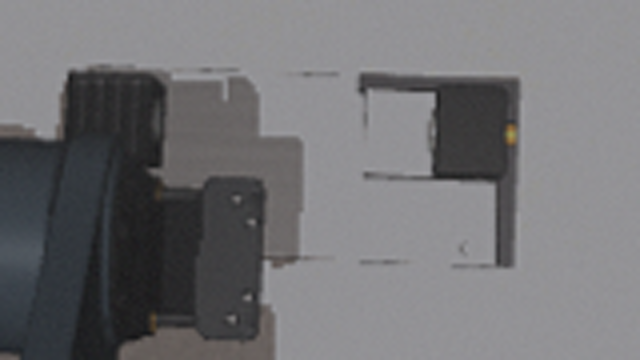

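The top crop shows the receiver in the corner, with its head at (470,130) near the end fence at v≈510. It measures perhaps 1-1.5 mm short of the end fence, so I'll re-push the front.

```bash
python3 -c "
from h import *
go(.5345,-.010,.30,-1.95);go(.5345,-.010,.196,-1.95)"
```

```text
row [-1.841 -2.59   0.605] [1.3000e-03 1.0000e-03 1.5694e+00] t 13.15 from [0.4645 0.0962 0.3241]
row [-1.838 -2.591  3.205] [1.3000e-03 1.0000e-03 1.5694e+00] t 13.15 from [0.4645 0.0962 0.3241]
```

>>> {"op": "move_arm", "data": {
  "commands": [
    [[-0.2,-0.3,0.1,0,0,0.18],[-0.4,-0.6,0.2,0,0,0.36],[-0.6,-0.9,0.3,0,0,0.54],[-0.8,-1.2,0.4,0,0,0.72],[-1.0,-1.5,0.5,0,0,0.9],[-1.2,-1.8,0.6,0,0,1.08],[-1.4,-2.1,0.6,0,0,1.26],[-1.6,-2.4,0.6,0,0,1.44],[-1.84,-2.59,0.6,0,0,1.569],[-1.84,-2.59,0.6,0,0,1.569],[-1.84,-2.59,0.6,0,0,1.569],[-1.84,-2.59,0.6,0,0,1.569]]
  ]
}}

```text
time: 14.65
position: [0.5337, -0.0088, 0.3]
tool_rot: [0.718, 0.696, 0.0, -0.0]
ft_force: [0.5, 0.2, 0.0]
grip_width: 0.0218
grip_force: 0.0
```

```bash
python3 -c "
from h import *
go(.5345,-.010,.196,-1.95)"
```

```text
row [-0.032  0.021  2.601] [ 0.     -0.0006  0.0027] t 14.65 from [ 0.5337 -0.0088  0.3   ]
```

>>> {"op": "move_arm", "data": {
  "commands": [
    [[0,0.02,0.7,0,0,0.003],[0,0.02,1.4,0,0,0.003],[0,0.02,2.0,0,0,0.003],[0,0.02,2.4,0,0,0.003],[0,0.02,2.6,0,0,0.003],[-0.15,0.02,2.6,0,0,0.003],[-0.28,0.02,2.6,0,0,0.003],[-0.38,0.02,2.6,0,0,0.003],[-0.46,0.02,2.6,0,0,0.003],[-0.53,0.02,2.6,0,0,0.003],[-0.58,0.02,2.6,0,0,0.003],[-0.6,0.02,2.6,0,0,0.003]]
  ]
}}

```text
time: 16.15
position: [0.5343, -0.0328, 0.1961]
tool_rot: [0.719, 0.695, 0.0, 0.0]
ft_force: [-0.4, 0.6, -0.2]
grip_width: 0.0218
grip_force: 0.0
```

>>> {"op": "move_arm", "data": {
  "commands": [
    [[-0.02,0,0,0,0,0],[-0.04,0,0,0,0,0],[-0.06,0,0,0,0,0],[-0.06,0,0,0,0,0]]
  ]
}}

```text
time: 16.65
position: [0.5342, -0.0335, 0.1961]
tool_rot: [0.72, 0.694, 0.001, -0.001]
ft_force: [2.4, 7.8, 1.5]
grip_width: 0.0216
grip_force: 4.3
```

>>> {"op": "move_arm", "data": {
  "commands": [
    [[-0.03,0,0,0,0,0],[-0.05,0,0,0,0,0],[-0.05,0,0,0,0,0]]
  ]
}}

```text
time: 17.02
position: [0.5342, -0.0341, 0.1961]
tool_rot: [0.72, 0.694, 0.002, -0.001]
ft_force: [3.3, 16.2, 0.2]
grip_width: 0.0216
grip_force: 8.1
```

>>> {"op": "move_arm", "data": {
  "commands": [
    [[0.2,0,0,0,0,0],[0.5,0,0,0,0,0],[0.7,0,-0.6,0,0,0],[0.7,0,-1.5,0,0,0],[1.0,-1.0,-2.6,0,0,0],[2.0,-2.0,-3.2,0,0,0],[3.0,-3.0,-4,0,0,0],[4.0,-4.0,-4,0,0,0],[4.0,-5.0,-4,0,0,0],[4,-5,-4,0,0,0],[4,-5,-4,0,0,0]]
  ]
}}

```text
time: 18.4
position: [0.3404, 0.1298, 0.3564]
tool_rot: [0.719, 0.695, 0.001, 0.001]
ft_force: [0.4, 0.8, 0.2]
grip_width: 0.0217
grip_force: 0.0
```

```bash
python3 -c "
from h import *
p,r,o=pose();print(p,o['time'])
for n in ['top','wrist']:
  c=camera(n);survey(c);np.savez(f'/tmp/{n}3.npz',**c)
c=dict(np.load('/tmp/top3.npz'))['pixels'][190:280,310:390]
d=dict(np.load('/tmp/wrist3.npz'))['pixels'][:300,260:]
cv2.imwrite('pics/c3.png',np.hstack([cv2.resize(c,(330,371),interpolation=cv2.INTER_CUBIC),cv2.resize(d,(470,371))]))
"
```

```text
[0.34043684 0.12978766 0.35636417] 18.4
fence 259 c [517.2 -88.4] size [ 93.8 109.9] ang 87.79 z 0.0231
 side leg centreline x= [3.500000e-03 5.686145e+02] end leg centreline y= [-7.40000e-02 -9.35254e+01] deg [-0.2  -4.23]
step 340 c [537.4 -65.4] size [38.7 49.8] ang 86.89 z 0.035
head 377 c [ 536.7 -104.8] size [50.1 40.6] ang 0.15 z 0.0672
lamp 368 c [543.2  98.2] size [48.  50.2] ang 0.3 z 0.0681
plate 2847 c [519.9  -0.7] size [250.1 110. ] ang 87.89 z 0.0074
fence 199 c [561.3 -43.2] size [14.6 31. ] ang 68.88 z 0.0236
```

View pics/c3.png

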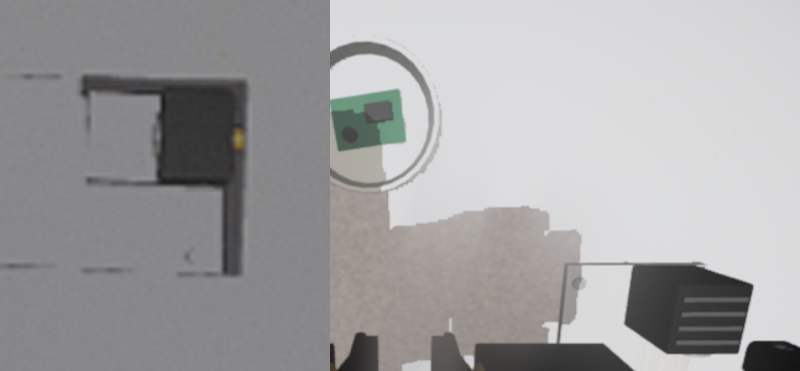

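The crop shows the receiver home in the corner by eye. On the way to the cell I'll check it closer with the wrist camera.

```bash
python3 -c "
from h import *
go(.50,-.15,.36,-1.95)"
```

```text
row [-6.842  4.219 -0.086] [ 0.0029 -0.0005 -0.0017] t 18.5 from [0.3411 0.1295 0.3562]
```

>>> {"op": "move_arm", "data": {
  "commands": [
    [[-1.2,0.8,-0.09,0,0,0],[-2.4,1.6,-0.09,0,0,0],[-3.6,2.4,-0.09,0,0,0],[-4.8,3.2,-0.09,0,0,0],[-5.8,3.8,-0.09,0,0,0],[-6.6,4.1,-0.09,0,0,0],[-6.84,4.22,-0.09,0,0,0],[-6.84,4.22,-0.09,0,0,0],[-6.84,4.22,-0.09,0,0,0],[-6.84,4.22,-0.09,0,0,0]]
  ],
  "claw": -0.4
}}

```text
time: 19.75
position: [0.4985, -0.1484, 0.3597]
tool_rot: [0.719, 0.695, 0.0, -0.0]
ft_force: [0.5, -0.2, 0.1]
grip_width: 0.0608
grip_force: 0.0
```

```bash
python3 -c "
from h import *
p,r,o=pose();print(p,o['time'],o['grip_width'])
c=camera('wrist');survey(c);np.savez('/tmp/w4.npz',**c)
cv2.imwrite('pics/w4.png',cv2.resize(c['pixels'][80:280,260:460],None,fx=3,fy=3,interpolation=cv2.INTER_CUBIC))
"
```

```text
[ 0.49845201 -0.14837432  0.35968541] 19.75 0.0607784994543404
fence 693 c [ 497.5 -127.7] size [10.2 71.2] ang 88.04 z 0.0234
```

View pics/w4.png

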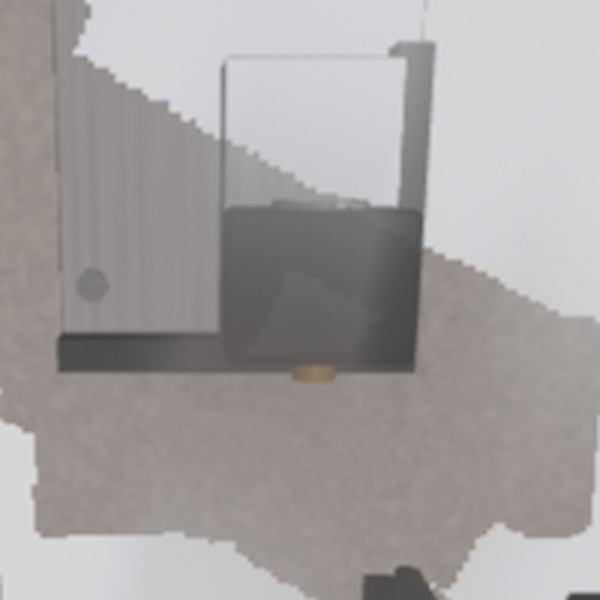

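The wrist crop shows the receiver square against both fences: its right edge lies along the side fence at u≈405 and its back is over the end fence at v≈365. Now for the cell, with a numeric check of the receiver angle as well.

```bash
python3 -c "
from h import *
c=dict(np.load('/tmp/w4.npz'));W=world(c);X,Y,Z=np.moveaxis(W,-1,0)
reg=(X>.44)&(X<.61)&(Y>-.19)&(Y<.0)
fitrect(W,reg&(abs(Z-.036)<.004)&(c['pixels'].min(-1)>90),'step');fitrect(W,reg&(abs(Z-.068)<.004),'head')
fitrect(W,reg&(abs(Z-.024)<.004)&(X>.555),'side fence')
go(.457,-.303,.36,85)
for b in [-97,83]:go(.457,-.303,.36,b)
"
```

```text
step 2919 c [538.7 -64.5] size [40.7 50.1] ang 88.52 z 0.0354
head 3295 c [ 537.2 -103.1] size [41.1 50.2] ang 88.02 z 0.0673
side fence 529 c [568.9 -64.2] size [48.1 10.2] ang 88.86 z 0.0235
row [-3.896 -0.908 -0.009] [ 9.0000e-04 -2.0000e-04 -1.5172e+00] t 19.8 from [ 0.4985 -0.1485  0.3598]
row [-3.896 -0.908 -0.009] [-2.0000e-04 -1.0000e-03  1.6593e+00] t 19.8 from [ 0.4985 -0.1485  0.3598]
row [-3.896 -0.908 -0.009] [ 9.0000e-04 -2.0000e-04 -1.4823e+00] t 19.8 from [ 0.4985 -0.1485  0.3598]
```

```bash
python3 -c "
from h import *
go(.53,-.303,.34,84)
"
```

```text
row [-3.835  0.916  0.492] [ 9.0000e-04 -2.0000e-04 -1.4997e+00] t 19.8 from [ 0.4985 -0.1485  0.3598]
```

>>> {"op": "move_arm", "data": {
  "commands": [
    [[-0.5,0.1,0,0,0,-0.18],[-1.0,0.2,0.1,0,0,-0.36],[-1.5,0.3,0.2,0,0,-0.54],[-2.0,0.4,0.3,0,0,-0.72],[-2.5,0.6,0.4,0,0,-0.9],[-3.0,0.7,0.49,0,0,-1.08],[-3.5,0.8,0.49,0,0,-1.26],[-3.8,0.9,0.49,0,0,-1.42],[-3.835,0.916,0.49,0,0,-1.5],[-3.835,0.916,0.49,0,0,-1.5],[-3.835,0.916,0.49,0,0,-1.5],[-3.835,0.916,0.49,0,0,-1.5]]
  ]
}}

```text
time: 21.3
position: [0.5301, -0.3037, 0.3401]
tool_rot: [0.053, 0.999, 0.0, 0.0]
ft_force: [0.4, 0.3, 0.4]
grip_width: 0.0612
grip_force: 0.0
```

```bash
python3 -c "
from h import *
p,r,o=pose();print(p,o['time'],o['grip_width'])
c=camera('wrist');np.savez('/tmp/w5.npz',**c)
W=world(c);X,Y,Z=np.moveaxis(W,-1,0)
reg=(abs(X-.45)<.08)&(abs(Y+.3)<.08)
fitrect(W,reg&(abs(Z-.064)<.004),'cell top');fitrect(W,reg&(abs(Z-.004)<.003)&(c['pixels'].max(-1)<90),'mat')
cv2.imwrite('pics/w5.png',c['pixels'])
"
```

```text
[ 0.53013994 -0.30370323  0.3400885 ] 21.3 0.061220915859430756
cell top 1193 c [ 458.8 -303.1] size [19.6 29.7] ang 83.7 z 0.0633
mat 2069 c [ 465.7 -313. ] size [37.1 72.6] ang 83.93 z 0.0034
```

View pics/w5.png

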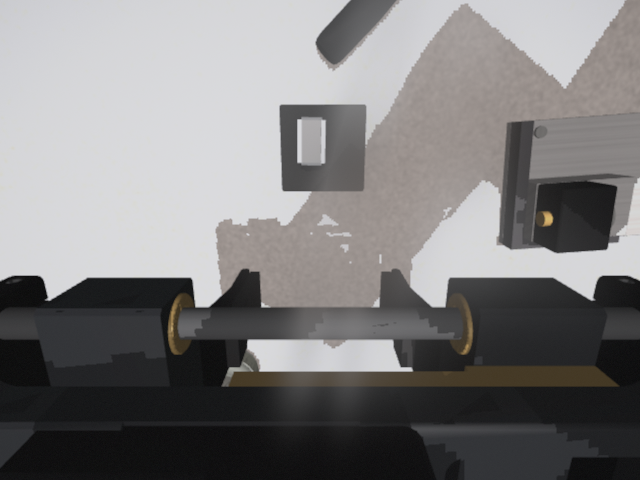

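The wrist view shows the cell at (312,140) on its mat, short side along the finger line, with nothing near the fingers' path. Its top measures 19.6 x 29.7 mm, as it should.

```bash
python3 -c "
from h import *
go(.4583,-.3033,.30,83.7);go(.4583,-.3033,.1985,83.7)
"
```

```text
row [ 1.788 -0.177  1.   ] [0.0005 0.0007 0.0041] t 21.35 from [ 0.5301 -0.3038  0.3401]
row [ 1.789 -0.179  3.538] [0.0005 0.0007 0.0041] t 21.35 from [ 0.5301 -0.3038  0.3401]
```

>>> {"op": "move_arm", "data": {
  "commands": [
    [[0.6,-0.06,0,0,0,0.004],[1.2,-0.12,0,0,0,0.004],[1.7,-0.178,0,0,0,0.004],[1.789,-0.178,0.2,0,0,0.004],[1.789,-0.178,0.6,0,0,0.004],[1.789,-0.178,1.0,0,0,0.004],[1.789,-0.178,1.0,0,0,0.004]]
  ]
}}

```text
time: 22.22
position: [0.4583, -0.3032, 0.2978]
tool_rot: [0.055, 0.999, 0.002, -0.001]
ft_force: [0.7, -0.7, -0.7]
grip_width: 0.0606
grip_force: 0.0
```

```bash
python3 -c "
from h import *
go(.4583,-.3033,.1985,83.7)
"
```

```text
row [-0.007 -0.01   2.482] [ 0.0032 -0.0024  0.0006] t 22.23 from [ 0.4583 -0.3032  0.2978]
```

>>> {"op": "move_arm", "data": {
  "commands": [
    [[0,0,0.5,0,0,0],[0,0,1.0,0,0,0],[0,0,1.5,0,0,0],[0,0,2.0,0,0,0],[0,0,2.35,0,0,0],[0,0,2.52,0,0,0],[0,0,2.52,0,0,0],[0,0,2.52,0,0,0],[0,0,2.52,0,0,0]]
  ]
}}

```text
time: 23.35
position: [0.4585, -0.3038, 0.1998]
tool_rot: [0.055, 0.998, -0.0, 0.001]
ft_force: [-0.1, 0.2, 0.1]
grip_width: 0.0609
grip_force: 0.0
```

```bash
python3 -c "
from h import *
p,r,o=pose();print(p,o['tool_rot'],o['ft_force'])
"
```

```text
[ 0.45851701 -0.30379876  0.1998107 ] [ 5.48576383e-02  9.98493749e-01 -2.19993736e-04  9.08194296e-04] [-0.05310709  0.23610525  0.09172216]
```

>>> {"op": "move_arm", "data": {
  "commands": [
    [[0,0,0,0,0,0],[0,0,0,0,0,0],[0,0,0,0,0,0],[0,0,0,0,0,0],[0,0,0,0,0,0],[0,0,0,0,0,0],[0,0,0,0,0,0],[0,0,0,0,0,0]]
  ],
  "claw": 1,
  "squeeze": 15
}}

```text
time: 24.35
position: [0.4583, -0.3036, 0.1991]
tool_rot: [0.055, 0.998, 0.0, 0.0]
ft_force: [0.4, -0.1, 0.4]
grip_width: 0.0198
grip_force: 15.0
```

Gripped, with an opening of 19.8 mm. Lifting straight up.

>>> {"op": "move_arm", "data": {
  "commands": [
    [[0,0,-0.2,0,0,0],[0,0,-0.6,0,0,0],[0,0,-1.2,0,0,0],[0,0,-1.9,0,0,0],[0,0,-2.4,0,0,0],[0,0,-2.6,0,0,0],[0,0,-2.6,0,0,0],[0,0,-2.6,0,0,0]]
  ]
}}

```text
time: 25.35
position: [0.458, -0.3034, 0.3026]
tool_rot: [0.055, 0.998, 0.001, -0.0]
ft_force: [-0.3, 0.0, -0.1]
grip_width: 0.0198
grip_force: 15.0
```

```bash
python3 -c "
from h import *
p,r,o=pose();print(o['grip_width'])
go(.541,.0143,.30,-1.95)
"
```

```text
0.019769366211204314
row [-1.192  8.123  0.076] [ 9.000e-04 -1.200e-03  1.495e+00] t 25.35 from [ 0.458  -0.3034  0.3026]
```

>>> {"op": "move_arm", "data": {
  "commands": [
    [[-0.05,0.3,0,0,0,0.08],[-0.15,1.0,0,0,0,0.24],[-0.27,1.8,0,0,0,0.4],[-0.4,2.7,0,0,0,0.56],[-0.53,3.6,0,0,0,0.72],[-0.66,4.5,0,0,0,0.88],[-0.8,5.4,0,0,0,1.04],[-0.92,6.3,0,0,0,1.2],[-1.05,7.1,0,0,0,1.34],[-1.14,7.7,0,0,0,1.43],[-1.19,8.05,0,0,0,1.48],[-1.192,8.123,0.03,0.0009,-0.0012,1.495]]
  ]
}}

```text
time: 26.85
position: [0.5412, 0.0149, 0.3012]
tool_rot: [0.719, 0.695, -0.001, 0.0]
ft_force: [-0.9, -0.1, -1.4]
grip_width: 0.0201
grip_force: 15.0
```

>>> {"op": "move_arm", "data": {
  "commands": [
    [[0,0,0,0,0,0],[0,0,0,0,0,0],[0,0,0,0,0,0],[0,0,0,0,0,0]]
  ]
}}

```text
time: 27.35
position: [0.5412, 0.0136, 0.3022]
tool_rot: [0.719, 0.695, 0.0, 0.001]
ft_force: [0.1, 0.2, -1.8]
grip_width: 0.0202
grip_force: 15.0
```

```bash
python3 -c "
from h import *
p,r,o=pose();print(o['grip_width'])
go(.541,.0143,.219,-1.95)
"
```

```text
0.020151819827822375
row [ 0.018 -0.008  2.08 ] [ 0.0011  0.001  -0.0005] t 27.35 from [0.5412 0.0136 0.3022]
```

>>> {"op": "move_arm", "data": {
  "commands": [
    [[0.018,0,0.3,0,0,0],[0.018,0,0.7,0,0,0],[0.018,0,1.1,0,0,0],[0.018,0,1.5,0,0,0],[0.018,0,1.8,0,0,0],[0.018,0,2.0,0,0,0],[0.018,0,2.08,0.0005,0.0005,0],[0.018,0,2.08,0.0005,0.0005,0],[0.018,0,2.08,0.0005,0.0005,0],[0.018,0,2.08,0.0005,0.0005,0]]
  ]
}}

```text
time: 28.6
position: [0.5415, 0.0147, 0.2194]
tool_rot: [0.719, 0.695, 0.0, 0.001]
ft_force: [0.4, -0.0, -0.3]
grip_width: 0.0194
grip_force: 15.0
```

```bash
python3 -c "
from h import *
p,r,o=pose();print(p,o['ft_force'],o['grip_width']); go(.541,.0143,.219,-1.95)
c=camera('side');np.savez('/tmp/s6.npz',**c)
cv2.imwrite('pics/s6.png',cv2.resize(c['pixels'][190:350,260:420],None,fx=3.7,fy=3.7,interpolation=cv2.INTER_CUBIC))
W=world(c);X,Y,Z=np.moveaxis(W,-1,0)
for n,y0,y1,z in [('lamp',.06,.14,.07),('head',-.14,-.07,.068),('step',-.09,-.03,.036),('cell?',-.02,.05,.084)]:
  fitrect(W,(X>.48)&(X<.60)&(Y>y0)&(Y<y1)&(abs(Z-z)<.004),n)
"
```

```text
[0.54148816 0.0146763  0.21940044] [ 0.41780979 -0.0315512  -0.25347461] 0.01942040185634595
row [-0.01  -0.012  0.01 ] [0.0014 0.0006 0.0001] t 28.6 from [0.5415 0.0147 0.2194]
lamp 587 c [541.4 100.4] size [53.7 49.9] ang 88.5 z 0.0691
head 31 c [ 510.5 -108.7] size [ 6.3 28.3] ang 15.36 z 0.0681
step none
cell? 46 c [547.6  26.5] size [ 9.  31.3] ang 84.86 z 0.0838
```

View pics/s6.png

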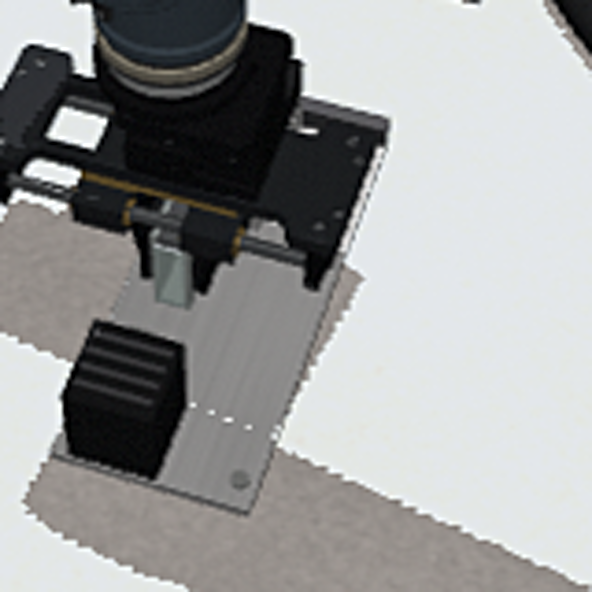

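The side crop shows the cell upright between the fingers at (172,270), its clear face toward the lamp at (125,390). One numeric check of its height and centring before I hand in.

```bash
python3 -c "
from h import *
c=dict(np.load('/tmp/s6.npz'));W=world(c);X,Y,Z=np.moveaxis(W,-1,0)
m=(abs(Y-.031)<.006)&(abs(X-.541)<.02)&(Z>.015)&(Z<.09)&(c['pixels'].mean(-1)>80)
n,l,s,_=cv2.connectedComponentsWithStats(m.astype(np.uint8));k=1+np.argmax(s[1:,4]);P=W[l==k]
print(len(P),np.percentile(P,[2,50,98],axis=0).round(4)); A=np.c_[P[:,0],P[:,2],np.ones(len(P))]; print('y=ax+bz+c',np.linalg.lstsq(A,P[:,1],rcond=None)[0].round(4))
p,r,o=pose();print(p,o['joint_velocities'].round(3),o['ft_force'])
"
```

```text
152 [[0.5309 0.0271 0.0276]
 [0.5392 0.0305 0.0564]
 [0.5495 0.033  0.0838]]
y=ax+bz+c [-0.0698  0.0042  0.0677]
[0.5414628  0.01468892 0.21936089] [ 0.001  0.002  0.001  0.     0.001 -0.001] [-0.2975432  -0.07013237 -0.7753376 ]
```

>>> {"op": "move_arm", "data": {
  "commands": [
    [[-0.005,-0.02,0.01,0,0,0],[-0.005,-0.02,0.01,0,0,0],[-0.005,-0.02,0.01,0,0,0],[-0.005,-0.02,0.01,0,0,0],[-0.005,-0.02,0.01,0,0,0],[-0.005,-0.02,0.01,0,0,0]]
  ]
}}

```text
time: 29.4
position: [0.5405, 0.0145, 0.2185]
tool_rot: [0.719, 0.695, -0.0, 0.0]
ft_force: [0.3, 0.0, -1.2]
grip_width: 0.02
grip_force: 15.0
```

```bash
python3 -c "
from h import *
p,r,o=pose();print(p,o['grip_width'],o['grip_force'],o['time'])
print(hand_in())"
```

```text
[0.54054175 0.0145287  0.21852861] 0.019991053035433595 14.99993504199665 29.4
the job is handed in; nothing more can be done
None
```

The job is handed in at 29.4 s: the receiver is home and square in the fence corner, and the taller cell is held upright by its frosted faces at the beam midpoint, to about 1 mm by my measurements; hand-in gave no verdict.

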